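# Wind the fixture open and hold up the block

## Robot

A 7-joint arm with a two-finger parallel gripper is mounted at the origin on a cart in front of the work surface, level with it; the furniture and walls round the work are solid. World frame = base frame: x ahead of the robot, y to its left, z up, the work surface at z = 0. Lengths are in m, angles in rad, forces in N, time in s.
With the tool pointing down it reaches from about 0.4 to 0.875 m from the base axis. Payload 6.5 kg.
Tool frame: the origin (TCP) lies at the very end of the fingers, on their centre line; the grasp point (between the pads) lies 19 mm behind it; x points along the fingers, y is the direction in which the jaws open and shut, and the axes are right-handed (so a half turn about x gives the same grasp; the last joint's range is limited). The gripper opens to 85 mm and grips with 20 to 120 N. Pads are 22 mm wide; open, the fingers measure 114 mm over their backs; the gripper's body (76 mm by 85 mm) begins 54 mm behind the grasp point. The pads swing forward as they close: fully open they stand 13 mm farther back than shut.
Start: joints at [1.223, 0.536, -0.004, 1.538, 0.003, 1.067, -0.071], TCP at [0.181, -0.624, 0.231] pointing down, gripper open.
Joint ranges: [-2.7, 2.7], [-0.37, 2.16], [-1.27, 1.26], [0.24, 2.4], [-1.31, 4.45], [0.19, 1.91], [-2.76, 2.76]. Speed limits (rad/s): [2.39, 2.39, 3.14, 3.14, 3.14, 3.14, 3.14].

## Interface

Orientations are given as a 3x3 rotation matrix whose columns are the frame's x, y, z axes.
In Python, from cell import r, kin, vision, job gives the robot as it stands. Calls block until the motion is done:
- r.move_pose(position, orientation): joint-space move of the TCP to a pose.
- r.move_straight(position, rot=None, rate=0.15, guard=None): straight line of the TCP; rot=None keeps the orientation; rate is the mean speed in m/s. With guard (N) it stops when the force on the tool has changed by that much, and returns True; else False.
- r.movej(angles): joint-space move.
- r.move_gripper(opening, f_grip=None): finger opening in m; f_grip is the grip in N (None keeps the last); returns when the fingers have stopped.
- r.dwell(seconds).
- kin.ik(position, orientation): joint angles nearest the present ones, or None.
- r.get_state(): the state.
- vision.get_image(name): name is "scene" or "top" or "wrist"; returns the picture (420x560x3 uint8, red, green, blue); there is no depth.
- vision.camera_params(name): a dict with "intrinsics" (3x3 intrinsics, pixels), "dist_coeffs" ([k1, k2, p1, p2, k3] as OpenCV has them; the pictures are not rectified), "world_from_camera" (4x4, takes a point from camera to world coordinates). Camera axes: x right, y up, looking along -z (the intrinsics and any distortion apply to the point x, -y, -z); pixel columns grow to the right and rows downward; lengths in m; the calibration is good to about 2 mm. A picture is of the moment at which its call begins: read the wrist's pose just before it. camera_params takes no time and is no camera call; for the wrist camera it gives the pose at the moment of the call.
A pose or a line that the arm cannot do raises r.Unreachable and nothing moves.
- job.job_done(): hands the job in, once; it reports no verdict.
The state is a dict: "time": time; "joints": joint angles; "qd": joint speeds; "tau": joint torques, N m; "tool_pos": TCP position; "ee_rot": TCP orientation; "wrist_force": force on the tool from outside, world axes, zero at the start; "wrist_torque": the same for the moment, N m; "width": finger opening in m.
Only numpy, scipy, OpenCV 4.12 (cv2) and the standard library are available. Lean on these libraries where they do the work, as an engineer would, in place of code of your own. Each camera call takes 0.05 s, during which the arm holds its last target.

## Task

Wind the brass key of the clamping fixture clockwise (it takes several partial turns) to its stop, so that the yellow jaw is fully drawn back and stays so. Then lift the machined block out and hold it still and level in the gripper about 15 cm straight above its seat, and finish while holding it there: do not put it down or let it go. Leave the other things on the worktop where they are.

Things in the scene. Friction and masses are not known exactly. Their poses are not given: they have to be found in the camera images.
- seat (a point): Centre of the top of the fixture's steel seat (36 x 60 mm, top 30 mm above the worktop) that the block rests on; the fixture is screwed down. y runs along the fixture from seat to key, z up. Beyond the block's -y end a blue stop, 48 mm high; at its corners side lugs (36 mm high, 21 to 30 mm from the middle along y). Beside the block's middle lies only the base plate, 10 mm high.
- block_mid (a point): Machined steel block, 40 (its x) x 60 (its y) x 28 mm high, slot along its top, 0.11 to 0.23 kg; this point is its centre, half-way up, z up. It lies on the seat, its y along the fixture's y. Grasp it across its 40 mm width at the middle of its long sides.
- block: The same block; origin at the centre of its underside.
- fixture: Clamping fixture, dark base plate 84 (x) x 222 (y) x 10 mm; origin under its middle on the worktop. Seat centre at y = -55 mm, key axis at y = +60 mm, on a blue housing. The yellow jaw (top 68 mm above the worktop) stands at the key end of the block; its lip reaches up to 7 mm over the block and keeps it down. It draws back along +y, 5 mm per radian of the key.
- key_grip (a point): Brass winding key on the blue housing, upright axis: flat wing 50 mm wide (its x), 10 mm thick (its y), 30 mm high; point at the wing's centre on the axis, 92 mm above the worktop (wing from 77 to 107 mm; all else near it stays below 69 mm). Grip across the 10 mm. Its axes turn with it.
- key (a joint): Turn of the winding key, rad: 0 with the jaw fully closed, growing clockwise seen from above, stop at 3.0 (jaw fully open). The start lies between 0 and 0.5. A weak spring pulls it back but its brake holds it wherever it is let go; turning takes up to about 0.2 N m.
- screwdriver: Red-handled screwdriver, 31 x 201 x 27 mm, a bystander lying on the worktop; origin at the centre of its underside.
- pliers: Blue-handled pliers, 61 x 183 x 14 mm, a bystander lying on the worktop; origin at the centre of its underside.
- tape: Roll of black tape, 62 x 60 x 19 mm, a bystander lying on the worktop; origin at the centre of its underside.
- wrench: Adjustable wrench, 44 x 187 x 12 mm, a bystander lying on the worktop; origin at the centre of its underside.
- nut: Hexagon nut, 19 x 22 x 11 mm, a bystander lying on the worktop; origin at the centre of its underside.
- drills: Wooden stand with upright drill bits, 32 x 100 x 98 mm, a bystander lying on the worktop; origin at the centre of its underside.
- spanner: Combination spanner, 27 x 195 x 8 mm, a bystander lying on the worktop; origin at the centre of its underside.

How it is judged:
On the way, in this order (a step that is already met when the one before it is completed fails the run):
1. the key is wound to its stop (beyond 2.75 rad) with the block still on its seat (value of joint key above 2.75 rad and z of block_mid in the frame of seat below 0.022 m and horizontal distance between block_mid and seat below 0.01 m), for 0.2 s.
2. the block is lifted clear, level, in the fingers, the key still wound (z of block_mid in the frame of seat above 0.06 m and angle between block_mid's own z axis and vertical below 0.1 rad and value of joint key above 2.65 rad and contact force between block and the fingers above 1 N), for 0.2 s.
At the end, for the whole second after the job is handed in: The block is gripped in the fingers only, its centre 10 to 20 cm above the seat and within 5 cm of it sideways, level to 0.10 rad, still (under 2 cm/s and 0.15 rad/s), and the key is still wound beyond 2.65 rad (value of joint key above 2.65 rad and z of block_mid in the frame of seat between 0.1 and 0.2 m and horizontal distance between block_mid and seat below 0.05 m and angle between block_mid's own z axis and vertical below 0.1 rad and contact force between block and the fingers above 1 N and contact force between block and fixture below 0.2 N and linear speed of block below 0.02 m/s and angular speed of block below 0.15 rad/s); the arm keeps its last pose, push and grip.
It fails at once if a bystander is moved by more than 2 cm (distance of any of screwdriver, pliers, tape, wrench, nut, drills, spanner from where it was at the start of the episode above 0.02 m).
It fails at once if the block is tipped by more than 0.35 rad (angle between block_mid's own z axis and vertical above 0.35 rad).
It also fails if it takes over 69 s, if anything falls off the work surface, if the arm or the gripper's body presses on something with over 40 N, if the wrist force passes 120 N, or if a joint passes its speed limit or range.

## Working session

There is one attempt and no reset: what is moved stays moved. The work goes in short steps, each a Python script; the robot and the scene stay as the last script left them, time stands still between calls to the robot, and variables do not carry over. Pictures are saved under pics/ and viewed, and the job is handed in when it is done.

```bash
ls; mkdir -p pics
python3 - <<'E'
from cell import r,kin,vision,job
import cv2,numpy as np
for n in ["scene","top","wrist"]:
    im=vision.get_image(n); cv2.imwrite(f"pics/{n}0.png",im[:,:,::-1])
    p=vision.camera_params(n); print(n,np.round(p["intrinsics"],1).tolist(),p["dist_coeffs"],np.round(p["world_from_camera"],3).tolist())
s=r.get_state(); print(s)
E
```

```text
pics
scene [[483.5, 0.0, 280.8], [0.0, 483.5, 215.0], [0.0, 0.0, 1.0]] [-0.11123142  0.          0.          0.          0.        ] [[-0.473, 0.585, -0.659, -0.39], [-0.881, -0.305, 0.362, 0.532], [0.011, 0.752, 0.66, 1.054], [0.0, 0.0, 0.0, 1.0]]
top [[444.4, 0.0, 280.4], [0.0, 444.4, 208.5], [0.0, 0.0, 1.0]] [-0.08935617  0.          0.          0.          0.        ] [[0.001, 0.987, -0.163, 0.384], [-1.0, -0.002, -0.015, 0.007], [-0.015, 0.163, 0.987, 1.254], [0.0, 0.0, 0.0, 1.0]]
wrist [[331.6, 0.0, 281.9], [0.0, 331.6, 212.3], [0.0, 0.0, 1.0]] [0.0168217 0.        0.        0.        0.       ] [[0.278, 0.915, 0.292, 0.256], [-0.961, 0.265, 0.082, -0.601], [-0.002, -0.303, 0.953, 0.374], [0.0, 0.0, 0.0, 1.0]]
{'time': 0.15, 'joints': array([ 1.22280997,  0.53705277, -0.00442445,  1.5386427 ,  0.00259449,
        1.06728783, -0.0712095 ]), 'qd': array([-0.00199212, -0.00104989,  0.00047429, -0.00262153, -0.00220664,
        0.00048573, -0.00030143]), 'tau': array([ 1.15372073e-03, -5.83789623e+01,  1.04953900e+00, -2.59353197e+01,
        1.24298115e-02,  6.52430317e-03,  2.28629352e-05]), 'tool_pos': array([ 0.1805956 , -0.62389877,  0.23057654]), 'ee_rot': array([[-4.85600040e-04,  2.78116869e-01, -9.60547121e-01],
       [ 1.29702845e-03, -9.60546251e-01, -2.78117273e-01],
       [-9.99999041e-01, -1.38091070e-03,  1.05715807e-04]]), 'wrist_force': array([ 0.183782  , -0.03812916, -0.71573043]), 'wrist_torque': array([-0.01453676,  0.00981583, -0.02026858]), 'width': 0.08560208322076938}
```

View pics/scene0.png

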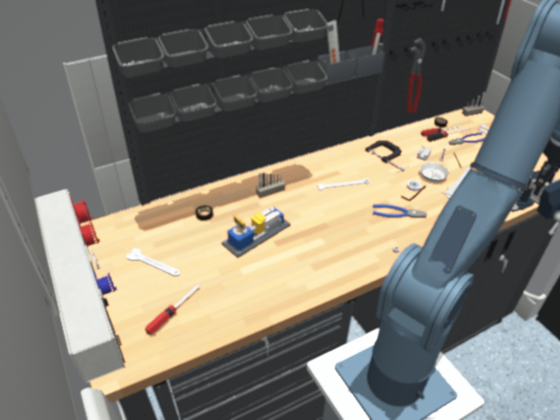

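View pics/top0.png

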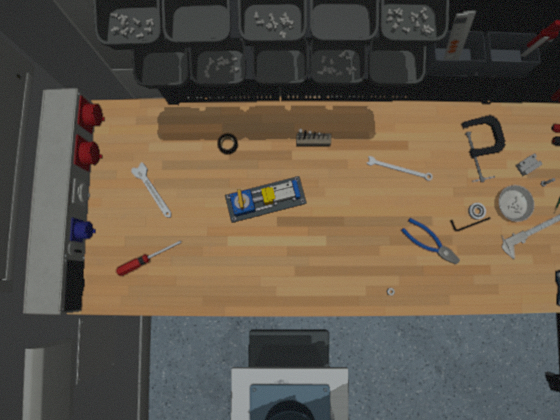

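View pics/wrist0.png

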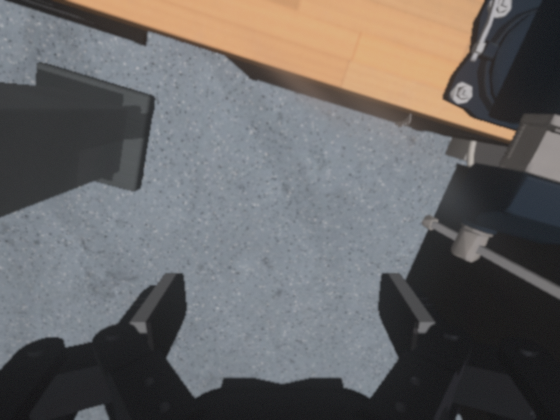

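```bash
cat > h.py <<'E'
from cell import r,kin,vision,job
import cv2,numpy as np
def ray(n,px,P=None):
    P=P or vision.camera_params(n)
    u=cv2.undistortPoints(np.array(px,float).reshape(-1,1,2),np.array(P["intrinsics"]),np.array(P["dist_coeffs"])).reshape(-1,2)
    T=np.array(P["world_from_camera"])
    d=np.c_[u[:,0],-u[:,1],-np.ones(len(u))]@T[:3,:3].T
    return T[:3,3],d
def onz(n,px,z,P=None):
    o,d=ray(n,px,P); return o+d*((z-o[2])/d[:,2])[:,None]
def proj(n,X,P=None):
    P=P or vision.camera_params(n); T=np.linalg.inv(np.array(P["world_from_camera"]))
    c=np.atleast_2d(X)@T[:3,:3].T+T[:3,3]; c=c*[1,-1,-1]
    return cv2.projectPoints(c.reshape(-1,1,3),np.zeros(3),np.zeros(3),np.array(P["intrinsics"]),np.array(P["dist_coeffs"]))[0].reshape(-1,2)
E
python3 - <<'E'
from h import *
im=cv2.imread("pics/top0.png"); c=cv2.resize(im[165:235,215:315],None,fx=8,fy=8,interpolation=cv2.INTER_CUBIC);cv2.imwrite("pics/topc.png",c)
im=cv2.imread("pics/scene0.png"); c=cv2.resize(im[195:260,210:310],None,fx=8,fy=8,interpolation=cv2.INTER_CUBIC);cv2.imwrite("pics/scenec.png",c)
print(onz("top",[[240,200],[295,188],[265,198]],0.05))
# base plate corners? dark mask
im=cv2.imread("pics/top0.png")
print(onz("top",[[228,143],[313,138],[155,190],[400,168],[150,257],[430,240],[391,291]],0.02).round(3))
E
```

```text
[[ 0.60737131  0.13682531  0.05      ]
 [ 0.64077104 -0.01507334  0.05      ]
 [ 0.61281205  0.06778062  0.05      ]]
[[ 0.781  0.178  0.02 ]
 [ 0.795 -0.069  0.02 ]
 [ 0.643  0.385  0.02 ]
 [ 0.705 -0.317  0.02 ]
 [ 0.451  0.391  0.02 ]
 [ 0.498 -0.393  0.02 ]
 [ 0.358 -0.278  0.02 ]]
```

View pics/topc.png

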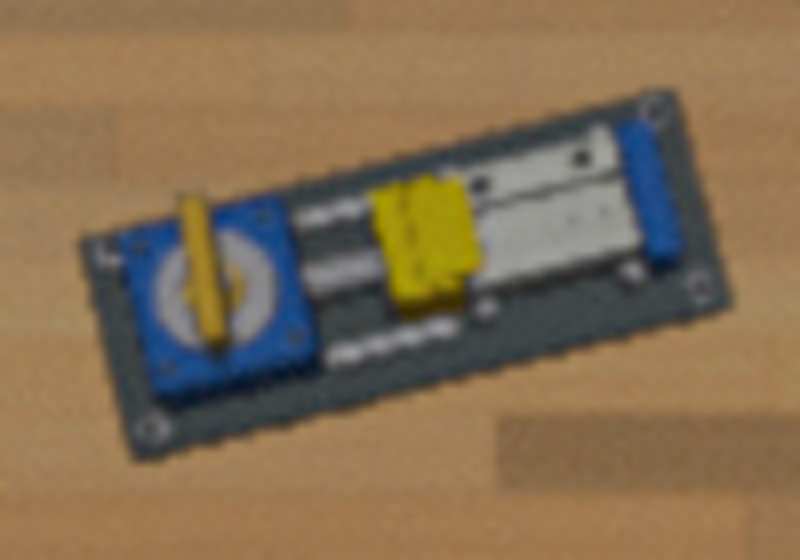

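View pics/scenec.png

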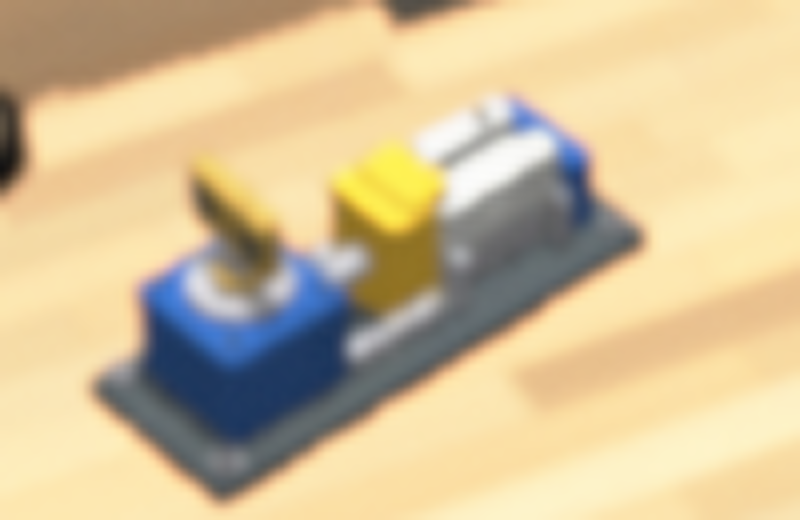

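Run:
```python
from h import *
c=np.array([[82,240],[675,90],[733,305],[135,460]])/8+[215,165]-.5/8*7
X=onz("top",c,0.01); print(X.round(4), X.mean(0))
print([np.linalg.norm(X[i]-X[i-1]).round(4) for i in range(4)])
y=(X[0]+X[3]-X[1]-X[2])/2; y/=np.linalg.norm(y); print("y",y,np.arctan2(y[1],y[0]))
m=X.mean(0); print("key",m+y*.06,"seat",m-y*.055)
k=np.array([[193,195],[212,340]])/8+[215,165]-.44
W=onz("top",k,0.107); print("wing",W, np.linalg.norm(W[1]-W[0]),W.mean(0))
T=np.array(vision.camera_params("wrist")["world_from_camera"]); s=r.get_state()
Tt=np.eye(4);Tt[:3,:3]=s["ee_rot"];Tt[:3,3]=s["tool_pos"]
print((np.linalg.inv(Tt)@T).round(3))
```

```text
[[ 0.6307  0.185   0.01  ]
 [ 0.685  -0.0273  0.01  ]
 [ 0.6066 -0.0474  0.01  ]
 [ 0.5513  0.1645  0.01  ]] [0.61841665 0.06871008 0.01      ]
[np.float64(0.082), np.float64(0.2191), np.float64(0.081), np.float64(0.2189)]
y [-0.25008587  0.96822366  0.        ] 1.82356526633852
key [0.6034115 0.1268035 0.01     ] seat [0.63217137 0.01545778 0.01      ]
wing [[0.6265427  0.13462069 0.107     ]
 [0.57798139 0.12757948 0.107     ]] 0.049069129051789145 [0.60226205 0.13110009 0.107     ]
[[ 0.001  0.303 -0.953 -0.144]
 [ 1.     0.     0.001 -0.001]
 [ 0.    -0.953 -0.303 -0.079]
 [ 0.     0.     0.     1.   ]]
```

```bash
cat >> h.py <<'E'
def R(a):  # tool down, jaw axis y at world angle a
    y=np.array([np.cos(a),np.sin(a),0]); x=np.array([0,0,-1.]); return np.c_[x,y,np.cross(x,y)]
E
python3 - <<'E'
from h import *
np.set_printoptions(suppress=True,precision=3)
p=[.603,.129,.25]
for d in range(-180,360,30):
    q=kin.ik(p,R(np.radians(d))); print(d,q)
E
```

```text
-180 [ 0.409  0.702 -1.074  1.57   0.639  1.259  2.372]
-150 [-0.979  0.701  1.093  1.654 -0.66   1.203 -2.35 ]
-120 [ 0.055  0.506 -0.477  1.591  0.251  1.106 -2.578]
-90 [ 0.149  0.535 -0.618  1.585  0.333  1.129 -2.117]
-60 [ 0.219  0.565 -0.728  1.581  0.401  1.151 -1.644]
-30 [ 0.265  0.588 -0.803  1.578  0.449  1.169 -1.157]
0 [ 0.267  0.59  -0.807  1.578  0.451  1.17  -0.635]
30 [ 0.282  0.598 -0.832  1.577  0.468  1.176 -0.123]
60 [ 0.321  0.624 -0.902  1.575  0.515  1.197  0.366]
90 [ 0.367  0.66  -0.987  1.572  0.575  1.225  0.847]
120 [ 0.409  0.702 -1.074  1.57   0.639  1.259  1.325]
150 [ 0.409  0.702 -1.074  1.57   0.639  1.259  1.849]
180 [ 0.409  0.702 -1.074  1.57   0.639  1.259  2.372]
210 [-0.979  0.701  1.093  1.654 -0.66   1.203 -2.35 ]
240 [ 0.055  0.506 -0.477  1.591  0.251  1.106 -2.578]
270 [ 0.149  0.535 -0.618  1.585  0.333  1.129 -2.117]
300 [ 0.219  0.565 -0.728  1.581  0.401  1.151 -1.644]
330 [ 0.265  0.588 -0.803  1.578  0.449  1.169 -1.157]
```

Run:
```python
from h import *
np.set_printoptions(suppress=True,precision=3)
s=r.get_state(); q=s["joints"].copy(); q[0]=-.21; q[6]=1.5; q[1]-=.1
r.movej(q)
s=r.get_state(); print(s["time"],s["tool_pos"],s["joints"])
for d in (98,14,-75): print(d,kin.ik([.603,.129,.075],R(np.radians(d))))
im=vision.get_image("wrist"); cv2.imwrite("pics/w1.png",im[:,:,::-1])
```

```text
3.1667 [0.651 0.094 0.296] [-0.209  0.437 -0.004  1.539  0.003  1.067  1.5  ]
98 [-0.27   0.677 -0.02   1.729  0.018  0.735  1.412]
14 [-0.453  0.69   0.238  1.741 -0.225  0.737  0.144]
-75 [-0.672  0.752  0.559  1.755 -0.535  0.791 -1.158]
```

View pics/w1.png

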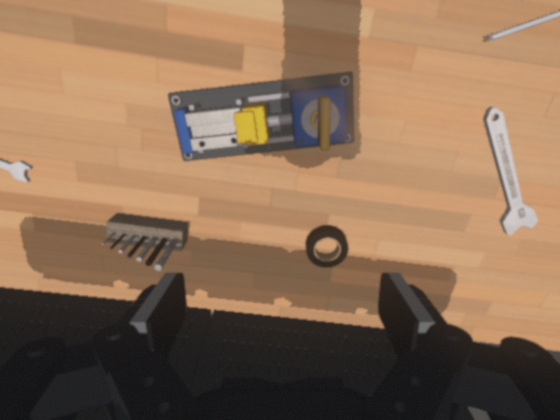

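Run:
```python
from h import *
np.set_printoptions(suppress=True,precision=4)
r.move_pose([.605,.085,.17],R(np.radians(98)))
r.dwell(.3)
s=r.get_state(); print(s["time"],s["tool_pos"],s["joints"])
P=vision.camera_params("wrist")
im=vision.get_image("wrist"); cv2.imwrite("pics/w2.png",im[:,:,::-1]); np.save("P2.npy",P,allow_pickle=True)
cv2.imwrite("pics/w2c.png",cv2.resize(im[80:330,100:450,::-1],None,fx=2.2,fy=2.2,interpolation=cv2.INTER_CUBIC))
print(proj("wrist",[[.6034,.1268,.092],[.6322,.0155,.058]],P))
```

```text
4.1083 [0.6062 0.0852 0.1715] [-0.2069  0.5374 -0.0086  1.6969  0.0056  0.9044  1.4925]
[[338.5957 223.6258]
 [191.9743 224.7687]]
```

View pics/w2.png

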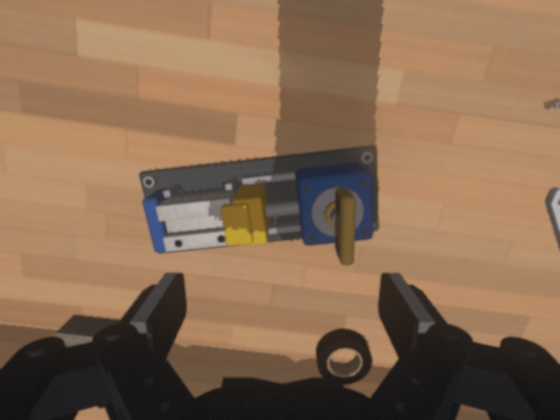

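View pics/w2c.png

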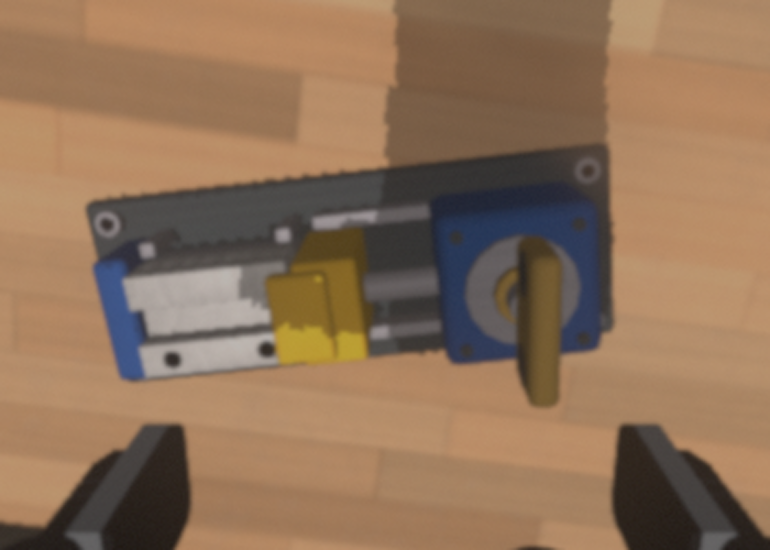

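Run:
```python
from h import *
np.set_printoptions(suppress=True,precision=4)
P=np.load("P2.npy",allow_pickle=True).item()
f=lambda p,z: onz("wrist",np.array(p,float)/2.2+[100,80]-.27,z,P)
X=f([[605,146],[88,205],[612,330]],.01); print("plate",X)
print(np.linalg.norm(X[0]-X[1]),np.linalg.norm(X[0]-X[2]))
y=X[0]-X[1];y/=np.linalg.norm(y);x=np.array([y[1],-y[0],0]); print("y ang",np.degrees(np.arctan2(y[1],y[0])))
# far-left edge line and right
c=(X[0]+X[1])/2; print("centre",c-x*0.042*np.sign(x[0])*-1, "alt", c, x)
print("wing",f([[530,258],[558,255],[531,402],[557,402]],.107), f([[544,256],[544,402]],.107).mean(0))
print("ring",f([[523,290]],.069))
print("screws",f([[455,237],[578,223],[583,338],[466,350]],.068), f([[455,237],[578,223],[583,338],[466,350]],.068).mean(0))
print("block top right edge y ", f([[140,378],[270,362]],.058))
print("stop",f([[95,265],[122,378],[145,375]],.048))
print("block slot holes",f([[172,360],[266,350]],.058))
```

```text
plate [[ 0.5526  0.1638  0.01  ]
 [ 0.6068 -0.0464  0.01  ]
 [ 0.6312  0.1849  0.01  ]]
0.21708942868305162 0.08145509268730869
y ang 104.4680472178354
centre [0.6203 0.0692 0.01  ] alt [0.5797 0.0587 0.01  ] [0.9683 0.2498 0.    ]
wing [[0.5803 0.1212 0.107 ]
 [0.5783 0.1292 0.107 ]
 [0.6262 0.1304 0.107 ]
 [0.6251 0.1385 0.107 ]] [0.6024 0.1298 0.107 ]
ring [[0.6013 0.1293 0.069 ]]
screws [[0.5859 0.1026 0.068 ]
 [0.5752 0.1437 0.068 ]
 [0.6165 0.1545 0.068 ]
 [0.627  0.1133 0.068 ]] [0.6011 0.1285 0.068 ]
block top right edge y  [[ 0.6595 -0.0069  0.058 ]
 [ 0.6461  0.0417  0.058 ]]
stop [[ 0.62   -0.0284  0.048 ]
 [ 0.6655 -0.0172  0.048 ]
 [ 0.663  -0.0082  0.048 ]]
block slot holes [[0.6504 0.0048 0.058 ]
 [0.6414 0.0398 0.058 ]]
```

Run:
```python
from h import *
np.set_printoptions(suppress=True,precision=4)
a=np.radians(100)
k=np.array([.6025,.129])
r.move_gripper(.045)
r.move_pose([*k,.14],R(a))
print(r.move_straight([*k,.0765],R(a),rate=.06,guard=8))
s=r.get_state(); print(s["time"],s["tool_pos"],s["wrist_force"],s["wrist_torque"],s["joints"])
im=vision.get_image("wrist"); cv2.imwrite("pics/w3.png",im[:,:,::-1])
im=vision.get_image("scene"); cv2.imwrite("pics/s3.png",cv2.resize(im[170:270,190:330,::-1],None,fx=5,fy=5))
```

```text
False
6.1667 [0.6029 0.1291 0.077 ] [-0.2221  0.3337  0.3774] [-0.0106 -0.0099  0.0086] [-0.2676  0.6739 -0.0228  1.7294  0.0212  0.7376  1.4442]
```

View pics/w3.png

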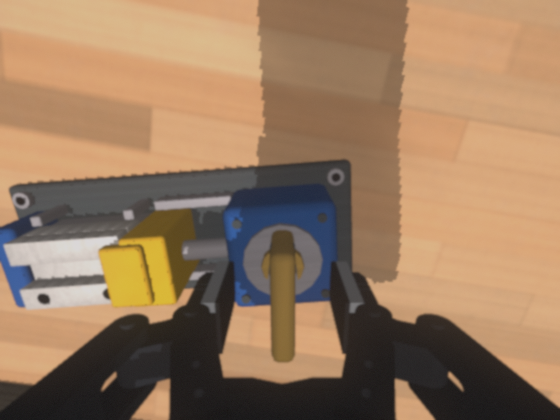

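View pics/s3.png

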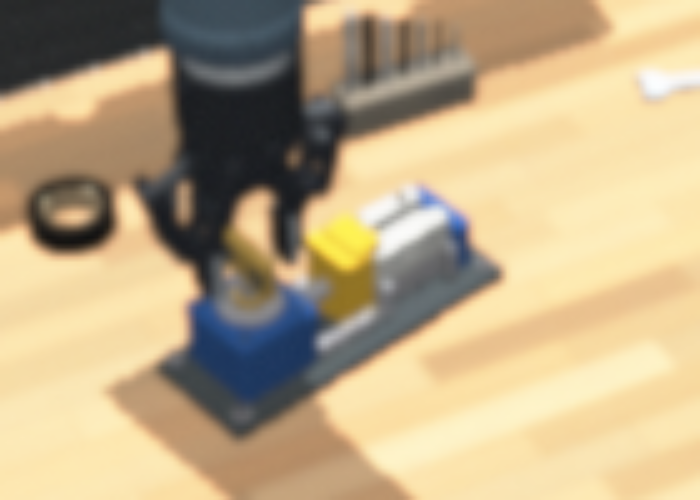

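Run:
```python
from h import *
np.set_printoptions(suppress=True,precision=3)
r.move_gripper(.0,f_grip=50)
s=r.get_state(); print(s["time"],s["width"],s["wrist_force"],s["wrist_torque"])
p=[.6025,.129,.0765]
for d in (90,80,70):
    r.move_pose(p,R(np.radians(d)))
    s=r.get_state(); print(d,s["time"],s["tool_pos"],s["width"],s["wrist_force"],s["wrist_torque"],s["joints"])
im=vision.get_image("wrist"); cv2.imwrite("pics/w4.png",im[:,:,::-1])
```

```text
6.7083 0.009196345241627078 [0.062 0.261 4.201] [0.076 0.297 0.066]
90 6.9667 [0.603 0.129 0.077] 0.009374840260463051 [-2.616  0.139  4.044] [ 0.124  0.399 -0.044] [-0.3    0.674  0.021  1.732 -0.02   0.736  1.306]
80 7.225 [0.603 0.129 0.077] 0.009646009611371638 [-2.022  1.895  5.376] [ 0.16   0.318 -0.084] [-0.331  0.675  0.066  1.734 -0.061  0.735  1.166]
70 7.4833 [0.603 0.129 0.077] 0.008907829070015147 [-1.481  1.451  5.151] [ 0.23   0.353 -0.057] [-0.363  0.676  0.11   1.736 -0.103  0.735  1.026]
```

View pics/w4.png

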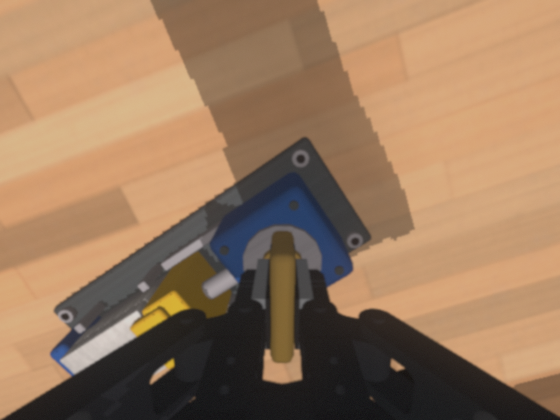

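Run:
```python
from h import *
np.set_printoptions(suppress=True,precision=3)
p=[.6025,.129,.0765]
for d in [55,40,25,10,-5,-20,-35,-50,-60,-63,-66,-69,-71,-73]:
    r.move_pose(p,R(np.radians(d)))
    s=r.get_state(); print(d,s["time"],s["tool_pos"],s["width"],s["wrist_force"],s["wrist_torque"],s["joints"][[2,6]],np.degrees(np.arctan2(s["ee_rot"][1,1],s["ee_rot"][0,1])))
    if d<-55 and abs(s["wrist_torque"][2])>.6 or np.linalg.norm(s["wrist_force"])>25: break
im=vision.get_image("wrist"); cv2.imwrite("pics/w5.png",im[:,:,::-1])
im=vision.get_image("top"); cv2.imwrite("pics/t5.png",cv2.resize(im[165:235,215:315,::-1],None,fx=7,fy=7))
```

```text
55 7.85 [0.603 0.13  0.077] 0.00933043091538503 [-1.496  1.296  6.044] [ 0.287  0.252 -0.138] [0.177 0.817] 55.36216675881768
40 8.1667 [0.603 0.13  0.077] 0.009339103053054089 [-0.716  1.74   5.113] [ 0.345  0.256 -0.132] [0.244 0.607] 40.39054131600411
25 8.4833 [0.603 0.13  0.077] 0.009082441742536142 [-0.608  1.395  4.685] [ 0.344  0.179 -0.11 ] [0.311 0.398] 25.416968553964896
10 8.8 [0.603 0.13  0.077] 0.009097422210681449 [-0.615  2.395  4.894] [ 0.432  0.113 -0.083] [0.378 0.189] 10.44308712140547
-5 9.1167 [0.603 0.13  0.077] 0.009547712157800533 [-0.092  1.651  4.696] [ 0.427  0.004 -0.039] [ 0.445 -0.02 ] -4.534218881342811
-20 9.4333 [0.603 0.13  0.077] 0.009534183877565576 [-0.148  1.457  5.713] [ 0.47  -0.031 -0.084] [ 0.512 -0.229] -19.510023234022476
-35 9.75 [0.603 0.13  0.077] 0.009415810545869383 [0.296 1.98  6.198] [ 0.446 -0.156 -0.064] [ 0.577 -0.44 ] -34.49614967980402
-50 10.0667 [0.603 0.129 0.077] 0.009287553478817056 [1.406 1.483 5.673] [ 0.455 -0.174 -0.054] [ 0.642 -0.652] -49.4788737626595
-60 10.3333 [0.603 0.129 0.077] 0.009654554481284156 [1.587 1.802 5.337] [ 0.426 -0.219 -0.014] [ 0.684 -0.794] -59.4749051065255
-63 10.5833 [0.603 0.129 0.077] 0.009415673126628674 [1.374 1.038 4.8  ] [ 0.473 -0.344  0.064] [ 0.696 -0.837] -62.50274296134078
-66 10.8333 [0.603 0.129 0.077] 0.00921922164395606 [2.275 2.133 4.067] [ 0.542 -0.522  0.041] [ 0.709 -0.883] -65.67533475274578
-69 11.0833 [0.603 0.129 0.077] 0.00931905128365736 [3.521 2.022 5.183] [ 0.564 -0.734  0.156] [ 0.722 -0.927] -68.76847224004776
-71 11.3333 [0.603 0.129 0.077] 0.009545606616401903 [2.363 3.19  4.496] [ 0.653 -0.795  0.618] [ 0.73  -0.957] -70.79076121566902
```

View pics/w5.png

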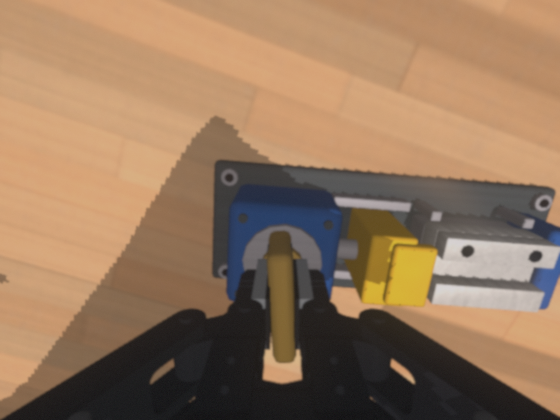

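Run:
```python
from h import *
np.set_printoptions(suppress=True,precision=4)
r.dwell(.4)
r.move_gripper(.045)
s=r.get_state(); p=s["tool_pos"]
print(s["width"],s["wrist_force"])
r.move_straight([p[0],p[1],.15],rate=.1)
# view pose: camera on +x side with this yaw -70; centre over the block/fixture
r.move_pose([.63,.06,.18],R(np.radians(-75.5)))
r.move_gripper(.085)
r.dwell(.2)
s=r.get_state(); print(s["time"],s["tool_pos"],s["joints"])
P=vision.camera_params("wrist"); np.save("P6.npy",P,allow_pickle=True)
im=vision.get_image("wrist"); cv2.imwrite("pics/w6.png",im[:,:,::-1])
cv2.imwrite("pics/w6c.png",cv2.resize(im[100:310,140:460,::-1],None,fx=2.4,fy=2.4,interpolation=cv2.INTER_CUBIC))
im=vision.get_image("top"); cv2.imwrite("pics/t6.png",im[:,:,::-1])
```

```text
0.04470384432665166 [0.4356 0.418  0.3411]
14.2417 [0.63   0.0601 0.18  ] [-0.7216  0.7136  0.8483  1.666  -0.6041  1.0441 -0.9963]
```

View pics/w6c.png

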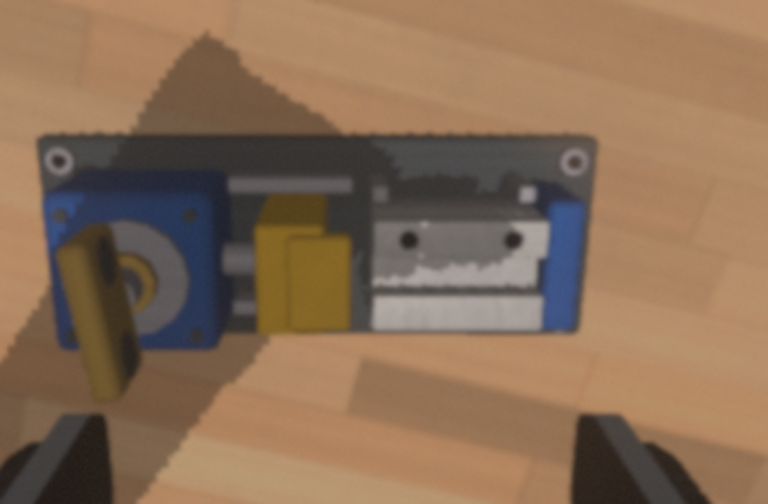

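View pics/t6.png

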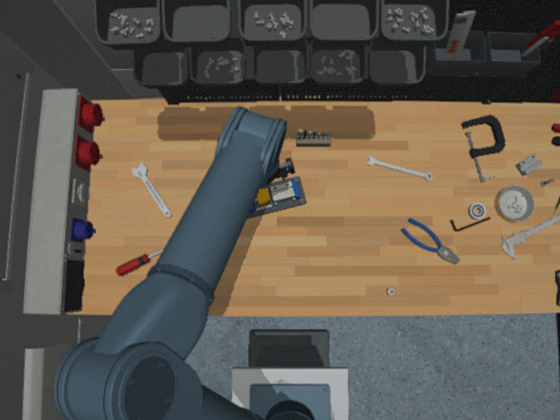

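Run:
```python
from h import *
np.set_printoptions(suppress=True,precision=4)
P=np.load("P6.npy",allow_pickle=True).item()
f=lambda p,z: onz("wrist",np.array(p,float)/2.4+[140,100]-.3,z,P)
X=f([[374,219],[548,219],[543,331],[372,331]],.058); print(X,X.mean(0)); print([np.linalg.norm(X[i]-X[i-1]).round(4) for i in range(4)])
y=X[0]+X[3]-X[1]-X[2]; print("yang",np.degrees(np.arctan2(y[1],y[0])))
W=f([[82,250],[106,398]],.107); d=W[0]-W[1]; print("wing",W,W.mean(0),np.linalg.norm(d),np.degrees(np.arctan2(d[1],d[0])))
S=f([[60,215],[190,215],[197,337],[73,337]],.068); print("screws",S.mean(0))
C=f([[40,137],[596,139]],.01); d=C[0]-C[1]; print("plate",C,np.linalg.norm(d),np.degrees(np.arctan2(d[1],d[0])))
print("jaw front", f([[350,236],[348,331]],.068))
```

```text
[[ 0.6446  0.0535  0.058 ]
 [ 0.6595 -0.0042  0.058 ]
 [ 0.62   -0.0159  0.058 ]
 [ 0.6046  0.0434  0.058 ]] [0.6322 0.0192 0.058 ]
[np.float64(0.0413), np.float64(0.0596), np.float64(0.0413), np.float64(0.0612)]
yang 104.49244268084655
wing [[0.6266 0.1361 0.107 ]
 [0.5824 0.122  0.107 ]] [0.6045 0.129  0.107 ] 0.0463231044953379 17.766243830042985
screws [0.6068 0.1289 0.068 ]
plate [[ 0.6327  0.1839  0.01  ]
 [ 0.6864 -0.0271  0.01  ]] 0.21773033948323248 104.2865698944258
jaw front [[0.6394 0.0607 0.068 ]
 [0.6063 0.0528 0.068 ]]
```

Run:
```python
from h import *
np.set_printoptions(suppress=True,precision=4)
a=np.radians(14.5); b=np.array([.6318,.0185])
r.move_pose([*b,.16],R(a))
print(r.move_straight([*b,.023],R(a),rate=.07,guard=8))
s=r.get_state(); print(s["time"],s["tool_pos"],s["wrist_force"],s["wrist_torque"],s["joints"],s["width"])
im=vision.get_image("wrist"); cv2.imwrite("pics/w7.png",im[:,:,::-1])
```

```text
False
17.7167 [0.632  0.0185 0.0233] [ 0.3495 -0.1196 -0.4155] [-0.0049  0.039   0.0193] [-0.3475  0.8095  0.3565  1.7114 -0.4061  0.694   0.4762] 0.08479433795088048
```

View pics/w7.png

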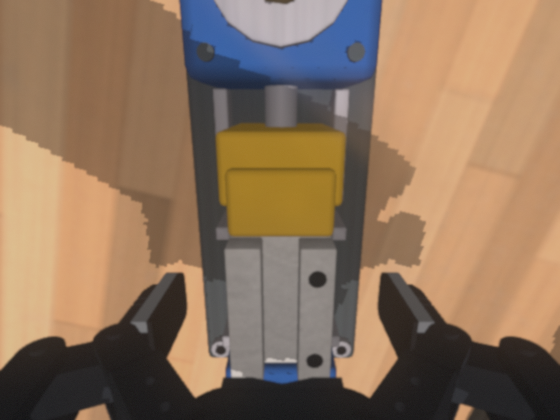

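Run:
```python
from h import *
np.set_printoptions(suppress=True,precision=4)
def pr(t):
    s=r.get_state(); print(t,s["time"],s["tool_pos"],s["wrist_force"],s["wrist_torque"],s["width"])
r.move_gripper(0.0,f_grip=60); pr("closed")
p=r.get_state()["tool_pos"]
print(r.move_straight([p[0],p[1],p[2]+.03],rate=.04,guard=15)); r.dwell(.3); pr("lift3")
im=vision.get_image("scene"); cv2.imwrite("pics/s8.png",cv2.resize(im[150:270,190:330,::-1],None,fx=5,fy=5))
im=vision.get_image("wrist"); cv2.imwrite("pics/w8.png",im[:,:,::-1])
```

```text
closed 18.25 [0.632  0.0185 0.0232] [0.5091 0.1188 2.5536] [ 0.0067  0.0695 -0.0162] 0.03919436466276256
False
lift3 19.4583 [0.6319 0.0184 0.0531] [ 0.0066  0.3801 -2.8734] [ 0.0423 -0.026  -0.0417] 0.03904697875252438
```

View pics/s8.png

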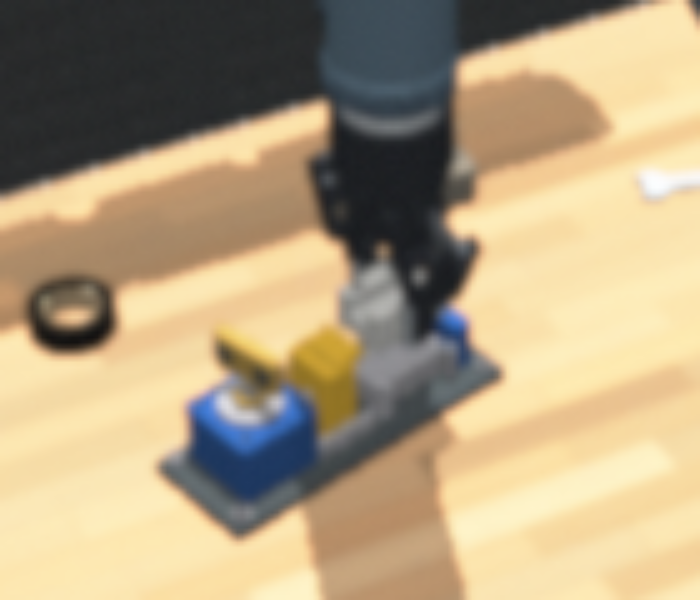

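View pics/w8.png

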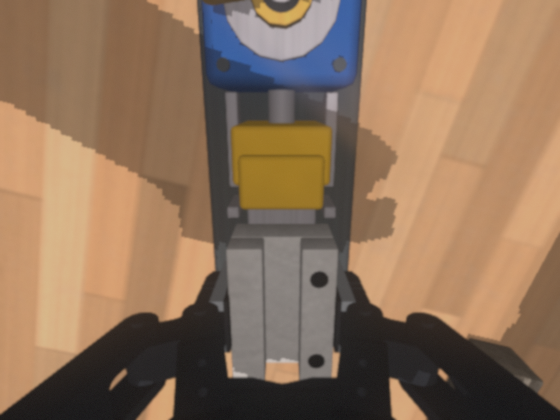

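Run:
```python
from h import *
np.set_printoptions(suppress=True,precision=4)
def pr(t):
    s=r.get_state(); print(t,s["time"],s["tool_pos"],s["wrist_force"],s["width"],abs(s["qd"]).max())
p=r.get_state()["tool_pos"]
print(r.move_straight([.6318,.0185,.159],rate=.06,guard=15)); r.dwell(1.0); pr("up")
im=vision.get_image("scene"); cv2.imwrite("pics/s9.png",cv2.resize(im[150:270,190:330,::-1],None,fx=5,fy=5))
im=vision.get_image("wrist"); cv2.imwrite("pics/w9.png",im[:,:,::-1])
im=vision.get_image("top"); cv2.imwrite("pics/t9.png",im[:,:,::-1])
```

```text
False
up 22.475 [0.6318 0.0185 0.159 ] [ 0.3208  0.9203 -2.0072] 0.039332296554651425 0.0011502228332677385
```

View pics/s9.png

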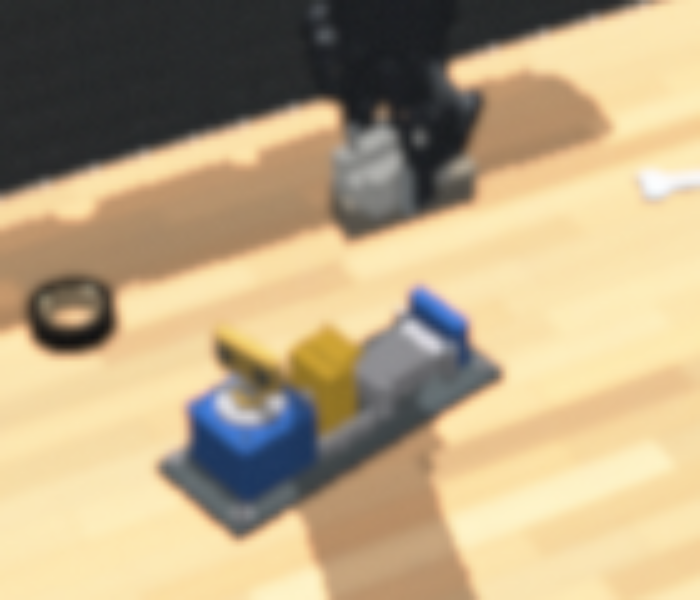

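View pics/w9.png

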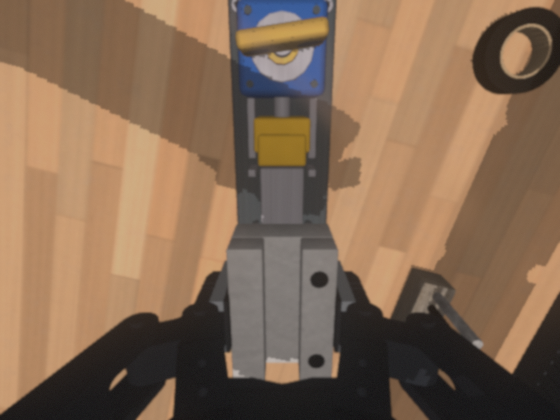

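View pics/t9.png

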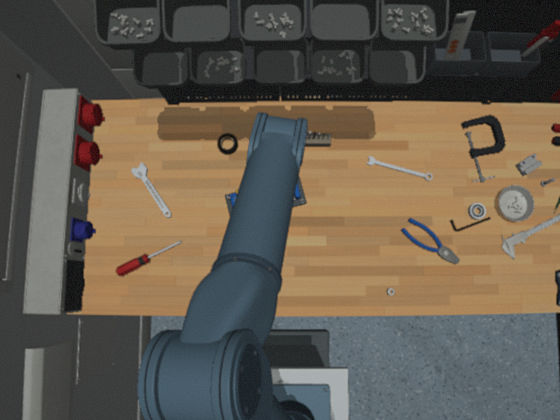

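Run:
```python
from h import *
job.job_done(); s=r.get_state(); print(s["time"],s["width"])
```

```text
the job is handed in; nothing more can be done
the job is handed in; nothing more can be done
```

I wound the key to its stop, lifted the block out, and handed the job in with the block held above its seat. The interface reports no verdict.

- **Key:** I turned it clockwise in one gripped sweep of about 171°, until the wrist torque rose to about 0.6 N m at the stop. After release, two wrist views put it at about 3.08 and 3.01 rad. The first was cruder, its wing length measuring 46 mm instead of 50. The jaw's front edge stood about 8 mm clear of the block.
- **Block:** It was gripped across its 40 mm width at 60 N, and the fingers read 39 mm. I raised it 136 mm, which puts its centre about 15 cm straight above the seat. In the wrist view its position in the fingers did not change from the seated one, so it stayed level. The arm was still, with joint speeds of about 0.001 rad/s.
- **Other objects:** The last top picture showed everything on the worktop in its original place. The arm partly hid the drill stand, but it was visible in place in the wrist view.
- **Time:** About 22.5 s of the 69 s allowed. The highest force I read in the checks between moves was about 6 N.

No check failed.

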